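Close up the spice grinder and hold its lid at half twist

ROBOT

A 7-joint arm with a two-finger parallel gripper is mounted at the origin on the work surface. World frame = base frame: x ahead of the robot, y to its left, z up, the work surface at z = 0. Lengths are in m, angles in rad, forces in N, time in s.
With the tool pointing down it reaches from about 0.425 to 0.925 m from the base axis. Payload 6.8 kg.
Tool frame: the origin (TCP) lies at the very end of the fingers, on their centre line; the grasp point (between the pads) lies 19 mm behind it (bot.grip_depth is the distance from the TCP to the grasp point, in m); z points along the fingers, y is the direction in which the jaws open and shut (so a half turn about z gives the same grasp; the last joint's range is limited). The gripper opens to 85 mm and grips with 20 to 120 N. Pads are 22 mm wide; open, the fingers measure 114 mm over their backs; the gripper's body (76 mm by 85 mm) begins 54 mm behind the grasp point. The pads swing forward as they close: fully open they stand 13 mm farther back than shut.
Start: joints at [1.077, 0.477, 0.022, 1.555, -0.011, 1.109, -0.083], TCP at [0.254, -0.625, 0.231] pointing down, gripper open.
Joint ranges: [-2.96, 2.96], [-0.34, 2.1], [-1.41, 1.46], [0.24, 2.44], [-1.37, 4.51], [0.17, 1.92], [-2.96, 2.96]. Speed limits (rad/s): [2.39, 2.39, 3.14, 3.14, 3.14, 3.14, 3.14].

INTERFACE

Orientations are given as a unit quaternion [w, x, y, z].
In Python, from station import bot gives the robot as it stands.
- The arm moves only by the tool step_arm, never from a script. Its argument "increments" is a list of rows, each a list of 7 numbers: the shift along the world's x, y, z in m, then the turn, a rotation vector about the world's x, y, z in degrees, then the gripper command: -1 is fully open, 1 is shut, values between are in proportion. In form: [[dx, dy, dz, rx, ry, rz, fingers], ...]. A call has 1 to 10 rows; each row is the pose to reach, as a shift and turn from the pose commanded when the call began; what a row does not reach only later rows make up. A row lasts 1/12 s, in which the tool goes at most 41.7 mm and 7.16 degrees, less where a joint would pass 70% of its speed; a pose out of reach is approached as far as the arm can. A call with a gripper value outside its range is refused whole. The fingers move at their own pace and stop on an object; "force" is the grip in N (left out, the last holds). Time passes only in rows, so rows that repeat a pose let the fingers close. It gives the time, the measured TCP pose, the force and the opening at its end, in the units of the state.
- bot.get_obs(): the state, without advancing time (a new reading comes with each control period).
- bot.read_camera(name): name is "side" or "top" or "wrist"; returns a dict with "color" (480x640x3 uint8, red, green, blue), "intrinsics" (3x3 intrinsics, pixels), "D" ([k1, k2, p1, p2, k3] as OpenCV has them; the pictures are not rectified), "extrinsics" (4x4, takes a point from camera to world coordinates). Camera axes: x right, y up, looking along -z (the intrinsics and any distortion apply to the point x, -y, -z); pixel columns grow to the right and rows downward; lengths in m; the calibration is good to about 2 mm. A picture is of the moment at which its call begins. There is no depth.
- bot.hand_in(): hands the job in, once; it reports no verdict.
Trained networks look in the newest picture that a camera, given by its name, has taken for a name from the list of things; names that differ only in an ending like _2 or _b are one class to them, and where a whole thing is asked for, a point or a joint stands for the part that bears it (a point fixed in the world has none). Each returns a list of dicts, best first, with "conf" (0 to 1); they miss things now and then, are a little off and sometimes report something else, mostly with a low value. They report only what shows in the picture. A call takes as long as a camera call. They do not tell look-alikes from the thing itself.
- bot.recognise(thing, camera): "location" ([column, row] as shares, 0 to 1, of the picture: columns of its width, rows of its height, amid what is visible of it).
- bot.place_of(thing, camera): "location" ([column, row] as shares, 0 to 1, of the picture: columns of its width, rows of its height: a listed point, or the origin of a listed thing).
The state is a dict: "t": time; "q": joint angles; "joint_vel": joint speeds; "joint_torque": joint torques, N m; "eef_pos": TCP position; "tool_rot": TCP orientation; "contact_force": force on the tool from outside, world axes, zero at the start; "torque": the same for the moment, N m; "gripper_width": opening from 0.0 (shut) to 1.0 (fully open).
Only numpy, scipy, OpenCV 4.12 (cv2) and the standard library are available. Lean on these libraries where they do the work, as an engineer would, in place of code of your own. Each camera call takes 0.05 s, during which the arm holds its last target.

TASK

Close up the loaded spice grinder: first push its orange drawer fully shut, then set the green bayonet lid straight down into the bowl with its lugs in the two keyways until it is seated. Then twist it clockwise (seen from above) to the yellow half-twist marks, never on to the red marks where it clicks locked, and finish while still gripping it and holding it there against its spring. Leave the other things on the shelf where they are.

Things in the scene. Friction and masses are not known exactly. Their poses are not given: they have to be found in the camera images.
- grinder: Grey spice grinder fixed to the shelf (place, yaw vary). Origin on the shelf under the bowl axis, z up, the drawer on its -x side. Base x -95 to +65 mm, y +-65 mm, 75 mm high; on it a round black bowl, 116 mm outside, rim 150 mm above the shelf. Rim marks in opposite pairs: white at the keyways, yellow 0.66 rad clockwise of them from above (half twist), red 1.33 rad clockwise (locked)
- bowl_mouth (a point): Centre of the bowl's mouth, level with the rim, 150 mm up; axes as the grinder's. The mouth is a steel flange 6 mm thick, top flush with the rim, with a 68 mm hole and two opposite keyways along the grinder's +x and -x, 20 mm wide, out to 46 mm from the axis. Under the flange there is room for the lid's lugs
- yellow_mark (a point): One of the two yellow half-twist marks, on the rim 53 mm from the bowl axis, 0.66 rad clockwise (seen from above) of the grinder's +x keyway; the other lies opposite
- drawer (a joint): How far the orange drawer stands open, m: 0 fully shut, starts 0.025 to 0.042. It slides along the grinder's x; pushing towards the grinder's +x shuts it; friction about 1.5 N, a hard stop at 0
- drawer_knob (a point): Centre of the end face of the drawer's steel knob, 40 mm above the shelf. The knob is a level round rod 20 mm in diameter that stands 16 mm out of the drawer's front (front 100 mm wide, from 11 to 63 mm high). It moves with the drawer
- twist_ring (a joint): Turn of the spring ring in the bowl, rad, clockwise from above; 0 at rest. The lid's lugs meet it after about 0.16 rad of lid turn and carry it along (reads about 0.5 at the yellow marks). It pushes back with 0.06 N m at 0 plus 0.2 N m per rad and turns an unheld lid back. The lugs meet the lock's spring balls at a lid turn of about 0.9 and snap past beyond 1.1
- lid: Loose green lid, about 130 g, plug down on the shelf, left or right of the grinder. Origin: centre of the plug's underside, z up. Plug 64 mm diameter, 18 mm high; two lugs along +x and -x, 10 mm wide, out to 40 mm from the axis, 1 to 9 mm up; disc 92 mm diameter, 18 to 23 mm up. Fits either way round. Seated: disc on the rim, origin on the bowl axis 132 mm up; lugs outside keyways: 17 mm higher
- lid_grip (a point): Middle of the lid's black upright grip bar, 42 mm above the lid's origin; axes as the lid's. Bar 60 mm long along the lid's x, 14 mm thick, from 23 to 58 mm above the lid's origin. White lines on the disc at both ends of the bar point to the lugs
- jar: Closed glass jar with red lid, 76 mm diameter, 120 mm high, origin centre of underside; leave alone
- mate_cup: Blue ceramic mate cup, 72 mm diameter, 85 mm high, origin centre of underside; on the other side of the grinder from the lid; leave alone
- canister: White push-button canister with steel top, 98 mm diameter, 158 mm high, origin centre of underside; leave alone
- straw: Stainless mate straw lying along its x, about 185 mm long, origin under its middle; leave alone
- scoop: Blue plastic scoop, 62 x 46 x 30 mm bowl with an 85 mm handle to its -x, origin under the bowl's middle; leave alone
Mind the look-alikes: they are no part of the job. Of the things that look like the lid, the middle-sized one is meant.

How it is judged:
By the outcome, as a careful person would: the job done as asked, in the order asked, and still so for the second after the job is handed in, while the arm keeps its last pose, push and grip.
It also fails if it takes over 58 s, if anything falls off the work surface, if the arm or the gripper's body presses on something with over 40 N, if the wrist force passes 120 N, or if a joint passes its speed limit or range.

## Working session

There is one attempt and no reset: what is moved stays moved. The work goes in short steps, Python scripts to look and compute and a tool call to move; the robot and the scene stay as the last step left them, time stands still between calls to the robot, and variables do not carry over. Pictures are saved under pics/ and viewed, and the job is handed in when it is done.

Besides the shell and the picture viewer there is one more tool, called after "Request:" as a command line: name --pt "numbers of a row" for each row, then --argument value for the rest. step_arm: Moves the arm, as the interface text tells. Its arguments: {"type":"object","properties":{"increments":{"type":"array","items":{"type":"array","items":{"type":"number"}}},"force":{"type":"number"}},"required":["increments"]}

```bash
ls; mkdir -p pics; cat > h.py <<'E'
import numpy as np, cv2
from station import bot
from scipy.spatial.transform import Rotation as R
def cam(name,save=None):
    c=bot.read_camera(name)
    c={k:(np.array(v) if k!='color' else v) for k,v in c.items()}
    if save: cv2.imwrite('pics/'+save,c['color'][:,:,::-1])
    return c
def ray(c,px):
    p=cv2.undistortPoints(np.array([[px]],float),c['intrinsics'],c['D'])[0,0]
    E=c['extrinsics']; d=E[:3,:3]@np.array([p[0],-p[1],-1.]); return E[:3,3],d/np.linalg.norm(d)
def onz(c,px,z):
    o,d=ray(c,px); return o+d*(z-o[2])/d[2]
def proj(c,P):
    P=np.atleast_2d(P); E=c['extrinsics']; q=(P-E[:3,3])@E[:3,:3]
    q=q*np.array([1,-1,-1]); return cv2.projectPoints(q.reshape(-1,1,3),np.zeros(3),np.zeros(3),c['intrinsics'],c['D'])[0].reshape(-1,2)
E
python3 - <<'E'
from h import *
for n in ['top','side']:
    c=cam(n,n+'0.png'); print(n,c['extrinsics'].round(3).tolist(),c['intrinsics'].tolist(),c['D'])
    for th in ['grinder','bowl_mouth','yellow_mark','drawer_knob','lid','lid_grip','jar','mate_cup','canister','straw','scoop']:
        for m in ['place_of']:
            r=getattr(bot,m)(th,n); print(th,[( (np.array(x['location'])*[640,480]).round(1).tolist(),round(x['conf'],2)) for x in r])
o=bot.get_obs(); print({k:np.round(v,3).tolist() for k,v in o.items()})
E
```

```text
pics
top [[0.012, 0.996, -0.083, 0.379], [-1.0, 0.013, 0.012, 0.006], [0.013, 0.083, 0.996, 1.43], [0.0, 0.0, 0.0, 1.0]] [[595.7071847145144, 0.0, 312.75798458573973], [0.0, 595.7071847145144, 233.0705719136977], [0.0, 0.0, 1.0]] [-0.03480786  0.          0.          0.          0.        ]
grinder [([335.3, 183.0], 0.6)]
bowl_mouth [([335.7, 163.9], 0.59), ([119.9, 208.4], 0.17)]
yellow_mark [([354.6, 151.2], 0.78), ([120.5, 207.9], 0.55)]
drawer_knob [([319.0, 242.9], 0.6)]
lid [([408.8, 289.6], 0.96), ([418.7, 233.1], 0.67), ([470.7, 327.3], 0.57)]
lid_grip [([421.5, 233.9], 0.96), ([473.9, 325.7], 0.79), ([417.0, 292.3], 0.58)]
jar [([169.6, 161.1], 0.86)]
mate_cup [([184.2, 243.3], 0.87)]
canister [([440.7, 148.1], 0.64)]
straw [([120.5, 207.5], 0.66)]
scoop [([484.9, 225.2], 0.67)]
side [[-0.978, 0.146, -0.148, 0.344], [-0.207, -0.605, 0.769, 0.853], [0.023, 0.783, 0.622, 0.8], [0.0, 0.0, 0.0, 1.0]] [[467.332789029713, 0.0, 316.8631688249047], [0.0, 467.332789029713, 243.13530241365783], [0.0, 0.0, 1.0]] [-0.02142388  0.          0.          0.          0.        ]
grinder [([279.2, 255.4], 0.55)]
bowl_mouth [([274.7, 208.0], 0.63)]
yellow_mark [([271.3, 196.0], 0.91)]
drawer_knob [([331.2, 261.0], 0.68)]
lid [([336.4, 214.8], 0.93), ([415.0, 204.0], 0.88), ([385.0, 229.5], 0.81)]
lid_grip [([423.0, 189.8], 0.67), ([338.0, 206.1], 0.62), ([389.4, 222.5], 0.54)]
jar [([201.5, 374.2], 0.84)]
mate_cup [([308.3, 378.3], 0.82)]
canister [([272.1, 197.8], 0.88)]
straw [([244.1, 438.3], 0.62)]
scoop [([345.0, 189.3], 0.84)]
{'t': 1.2, 'q': [1.077, 0.477, 0.022, 1.555, -0.011, 1.109, -0.083], 'joint_vel': [-0.0, 0.001, -0.001, 0.0, -0.001, 0.002, -0.0], 'joint_torque': [-0.001, -59.633, 1.606, -28.154, 0.013, 0.002, 0.0], 'eef_pos': [0.254, -0.625, 0.231], 'tool_rot': [0.0, 0.981, 0.192, 0.0], 'contact_force': [-0.375, -0.454, 0.139], 'torque': [-0.039, 0.012, -0.019], 'gripper_width': 1.0}
```

View pics/top0.png

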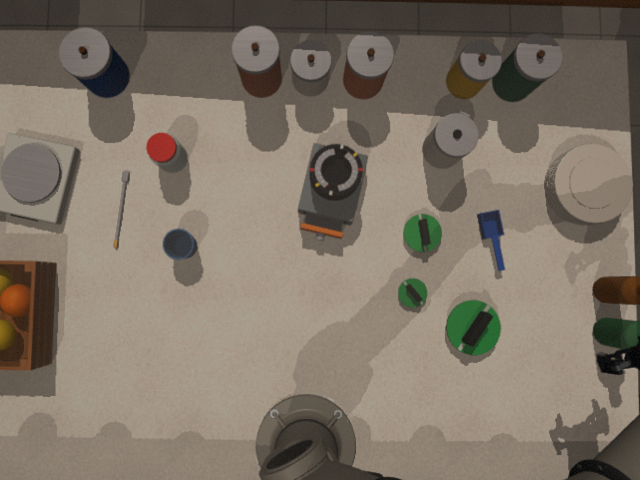

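View pics/side0.png

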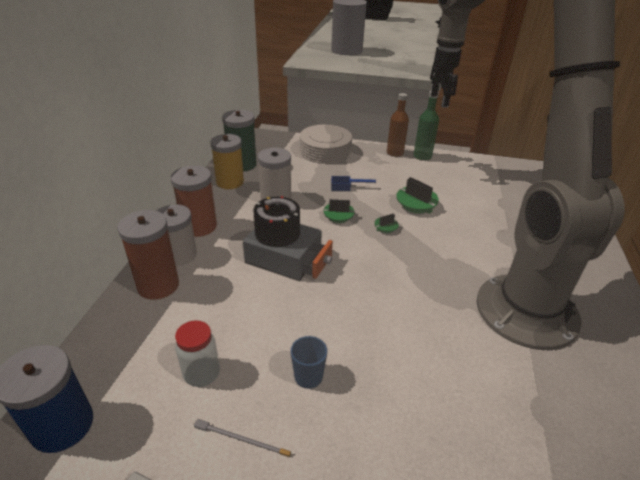

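The three lid look-alikes in the top view are large (473,327), small (412,293) and middle (422,234). The middle one is meant, so I'll check its 92 mm disc in an enlarged crop.

```bash
python3 - <<'E'
from h import *
c=cam('top','top1.png'); im=c['color'][:,:,::-1].copy()
a=cv2.resize(im[130:250,290:390],None,fx=5,fy=5,interpolation=cv2.INTER_CUBIC)
b=cv2.resize(im[200:270,380:460],None,fx=5,fy=5,interpolation=cv2.INTER_CUBIC)
can=np.zeros((600,800+0,3),np.uint8); can[:600,:500]=a; can[:350,500:800]=b[:, :300]
cv2.imwrite('pics/crop1.png',can)
hsv=cv2.cvtColor(im,cv2.COLOR_BGR2HSV)
m=cv2.inRange(hsv,(50,120,40),(80,255,255))
n,lab,st,ce=cv2.connectedComponentsWithStats(m)
for i in range(1,n):
    if st[i,4]>200 and st[i,0]<550:
        cs,_=cv2.findContours((lab==i).astype(np.uint8),cv2.RETR_EXTERNAL,cv2.CHAIN_APPROX_NONE)
        pts=cv2.convexHull(cs[0])[:,0]
        w=np.array([onz(c,p,0.023)[:2] for p in pts])
        (x,y),r=cv2.minEnclosingCircle(w.astype(np.float32))
        print(ce[i],st[i],'centre',x,y,'diam',2*r)
m=cv2.inRange(hsv,(3,150,80),(16,255,255)); print('orange',[ (st.tolist()) for st in cv2.connectedComponentsWithStats(m)[2] if st[4]>30])
E
```

```text
[432.97923875 230.85121107] [423 215  18  35 289] centre 0.5021683573722839 -0.2812480926513672 diam 0.0828547403216362
[412.94320988 233.5382716 ] [405 216  17  35 405] centre 0.49950844049453735 -0.2609214186668396 diam 0.0824054703116417
[462.27713383 319.87460485] [447 301  39  47 949] centre 0.28251034021377563 -0.38508880138397217 diam 0.12297903001308441
[485.81437126 336.83383234] [462 308  38  47 668] centre 0.2732776999473572 -0.39928168058395386 diam 0.12296251952648163
orange [[0, 0, 640, 480, 304922], [301, 223, 42, 15, 245], [0, 262, 36, 108, 1768], [622, 277, 18, 17, 218]]
```

View pics/crop1.png

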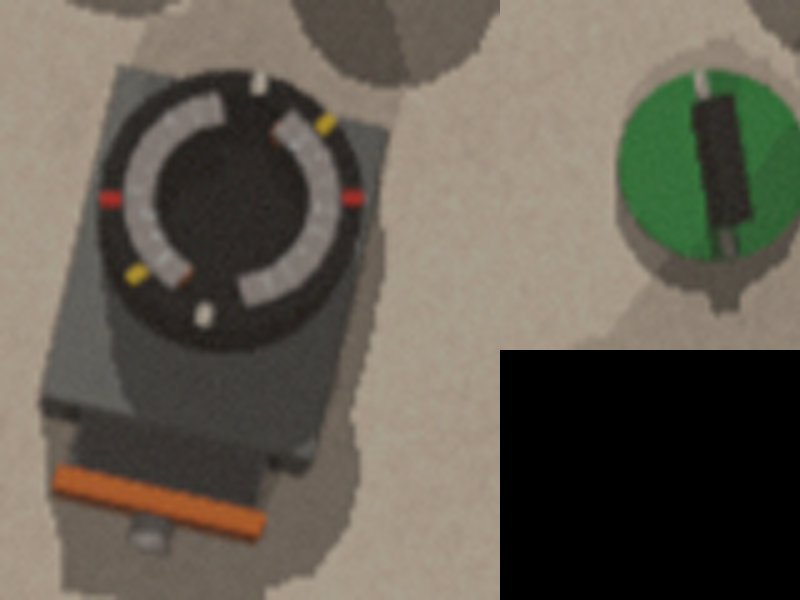

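```bash
python3 - <<'E'
from h import *
c=cam('top'); s=cam('side','side1.png')
f=lambda x,y,ox=290,oy=130:((x+.5)/5-.5+ox,(y+.5)/5-.5+oy)
M={'w+':(260,83),'w-':(204,315),'y+':(326,123),'y-':(138,273),'r+':(353,198),'r-':(111,198)}
W={k:onz(c,f(*v),0.150)[:2] for k,v in M.items()}
for k in 'wyr':
    d=W[k+'+']-W[k+'-']; off={'w':0,'y':.66,'r':1.33}[k]
    print(k,((W[k+'+']+W[k+'-'])/2).round(4),np.linalg.norm(d)/2,'yaw',np.arctan2(d[1],d[0])+off)
k=onz(c,f(150,538),.04+.005);print('knob approx',k)
L=[onz(c,f(x,y,320,200),.023)[:2] for x,y in [(0,0)]]
f2=lambda x,y:f(x-500,y,380,200)
a=onz(c,f2(702,82),.023)[:2];b=onz(c,f2(730,242),.023)[:2];d=a-b
print('lid lines',(a+b)/2,np.linalg.norm(d),np.arctan2(d[1],d[0]))
for n,z in ((.023,0),):pass
im=c['color'][:,:,::-1]; hsv=cv2.cvtColor(im.copy(),cv2.COLOR_BGR2HSV)
m=cv2.inRange(hsv,(50,120,40),(80,255,255)); m[:, :395]=0;m[:,450:]=0;m[:205]=0;m[270:]=0
pts=cv2.convexHull(cv2.findNonZero(m))[:,0]; w=np.array([onz(c,p,.023)[:2] for p in pts]); print('lid circ',cv2.minEnclosingCircle(w.astype(np.float32)))
# bar top via dark
a=onz(c,f2(713,97),.058)[:2];b=onz(c,f2(733,221),.058)[:2]; print('bar',(a+b)/2,np.linalg.norm(a-b),np.arctan2(*(a-b)[::-1]))
hs=cv2.cvtColor(s['color'][:,:,::-1].copy(),cv2.COLOR_BGR2HSV)
im=s['color'][:,:,::-1]
a=cv2.resize(im[185:285,240:360],None,fx=6,fy=6,interpolation=cv2.INTER_CUBIC);cv2.imwrite('pics/crop2.png',a)
m=cv2.inRange(hs,(50,120,40),(80,255,255)); m[:, :318]=0;m[:,362:]=0;m[:190]=0;m[230:]=0
pts=cv2.convexHull(cv2.findNonZero(m))[:,0]; w=np.array([onz(s,p,.023)[:2] for p in pts]); print('lid circ side',cv2.minEnclosingCircle(w.astype(np.float32)))
E
```

```text
w [ 0.6254 -0.058 ] 0.052718557135868364 yaw -0.22488664863398158
y [ 0.6257 -0.0581] 0.05284978506230026 yaw -0.21864374047398416
r [ 0.6256 -0.058 ] 0.05275477829670298 yaw -0.22569971188450233
knob approx [ 0.48461284 -0.0264006   0.045     ]
lid lines [ 0.50204003 -0.27240258] 0.07738093018677411 0.17084192166414328
lid circ ((0.50050288438797, -0.2712489366531372), 0.043823033571243286)
bar [ 0.50038246 -0.2687458 ] 0.05837042691221504 0.15722069595306723Traceback (most recent call last):
  File "<stdin>", line 24, in <module>
cv2.error: OpenCV(4.12.0) /io/opencv/modules/imgproc/src/convhull.cpp:143: error: (-215:Assertion failed) total >= 0 && (depth == CV_32F || depth == CV_32S) in function 'convexHull'
```

View pics/crop2.png

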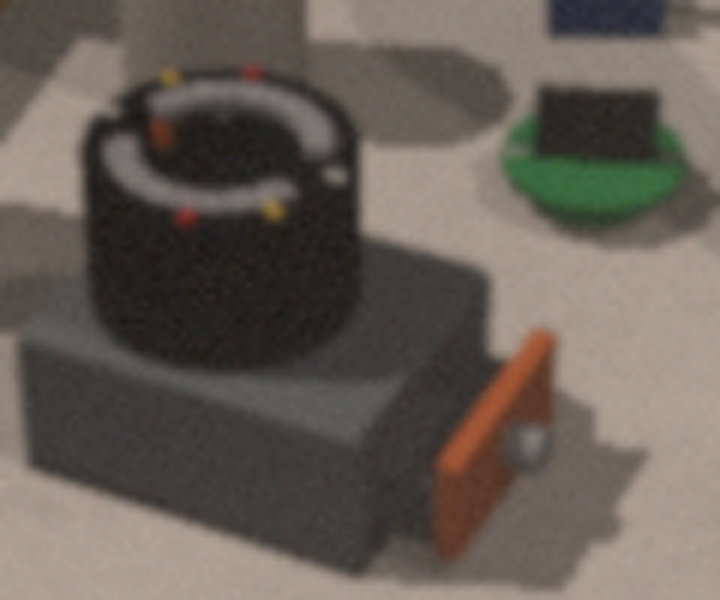

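```bash
python3 - <<'E'
from h import *
s=cam('side')
f=lambda x,y:((x+.5)/6-.5+240,(y+.5)/6-.5+185)
M={'r':((187,217),(252,74)),'y':((275,210),(171,78)),'w':((337,176),(105,113))}
for k,(a,b) in M.items():
    A,B=onz(s,f(*a),.15)[:2],onz(s,f(*b),.15)[:2]; print(k,(A+B)/2,np.linalg.norm(A-B)/2,np.arctan2(*(B-A)[::-1]))
print('knob',onz(s,f(533,446),.04))
a,b=onz(s,f(518,150),.023)[:2],onz(s,f(672,162),.023)[:2];print('lid lines',(a+b)/2,a,b)
a,b=onz(s,f(540,90),.058)[:2],onz(s,f(659,95),.058)[:2];print('bar top',(a+b)/2,np.linalg.norm(a-b),np.arctan2(*(a-b)[::-1]))
E
```

```text
r [ 0.62440145 -0.06079763] 0.05309116571374488 -1.546680216583181
y [ 0.62434211 -0.06160114] 0.053108429959570304 -0.8832505028439083
w [ 0.62469735 -0.05989751] 0.05331846309886952 -0.2010690923757004
knob [ 0.48399769 -0.03050724  0.04      ]
lid lines [ 0.49882472 -0.27224135] [ 0.53637805 -0.26829337] [ 0.46127138 -0.27618933]
bar top [ 0.49893835 -0.2753268 ] 0.05740567502536813 0.16734874543011527
```

Request:
step_arm --pt "0.196 0.225 0 0 0 -10 1" --pt "0.196 0.225 0 0 0 -15 1" --pt "0.196 0.225 0 0 0 -20 1" --pt "0.196 0.225 0 0 0 -25 1" --pt "0.196 0.225 0 0 0 -30 1" --pt "0.196 0.225 0 0 0 -35 1" --pt "0.196 0.225 0 0 0 -35 1" --pt "0.196 0.3 0 0 0 -35 1" --pt "0.196 0.35 0 0 0 -35 1" --pt "0.196 0.4 0 0 0 -35 1" --force 40

```text
t: 2.23
eef_pos: [0.4498, -0.2784, 0.2313]
tool_rot: [0.0, 0.994, -0.112, 0.0]
contact_force: [1.7, 0.1, -0.6]
gripper_width: -0.001
```

Request:
step_arm --pt "0 0.04 0 0 0 0 1" --pt "0 0.08 0 0 0 0 1" --pt "0 0.12 0 0 0 0 1" --pt "0 0.16 0 0 0 0 1" --pt "0 0.2 -0.02 0 0 0 1" --pt "-0.001 0.235 -0.04 0 0 0 1" --pt "-0.001 0.258 -0.07 0 0 0 1" --pt "-0.001 0.258 -0.11 0 0 0 1" --pt "-0.001 0.258 -0.15 0 0 0 1" --pt "-0.001 0.258 -0.17 0 0 0 1"

```text
t: 3.07
eef_pos: [0.4463, -0.0219, 0.0582]
tool_rot: [0.0, 0.994, -0.111, -0.002]
contact_force: [-0.1, -0.3, 0.5]
gripper_width: 0.0
```

```bash
python3 - <<'E'
from h import *
o=bot.get_obs();print({k:np.round(v,3).tolist() for k,v in o.items()})
t=cam('top');s=cam('side');w=cam('wrist','wr1.png')
a=cv2.resize(t['color'][190:270,270:370],None,fx=4,fy=4);b=cv2.resize(s['color'][200:280,290:390],None,fx=4,fy=4)
cv2.imwrite('pics/c3.png',np.hstack([a,b])[:,:,::-1])
E
```

```text
{'t': 3.067, 'q': [0.057, 0.385, -0.173, 2.212, 0.122, 0.557, -2.002], 'joint_vel': [-0.081, 0.423, 0.101, 0.106, 0.16, -0.52, -0.145], 'joint_torque': [-0.332, -44.913, -1.46, -17.17, -0.125, 0.013, 0.062], 'eef_pos': [0.446, -0.022, 0.058], 'tool_rot': [0.0, 0.994, -0.111, -0.002], 'contact_force': [-0.101, -0.34, 0.537], 'torque': [-0.029, 0.025, 0.004], 'gripper_width': 0.0}
```

View pics/c3.png

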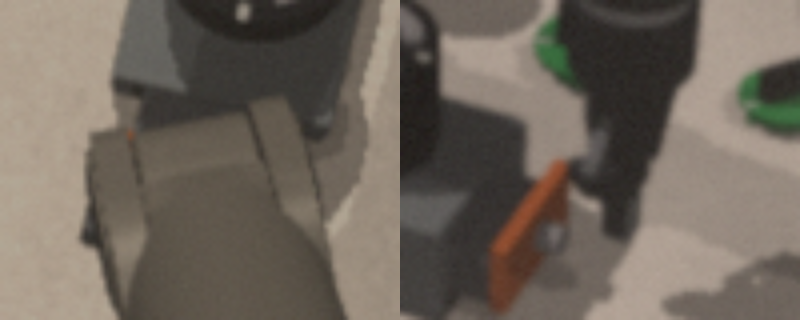

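View pics/wr1.png

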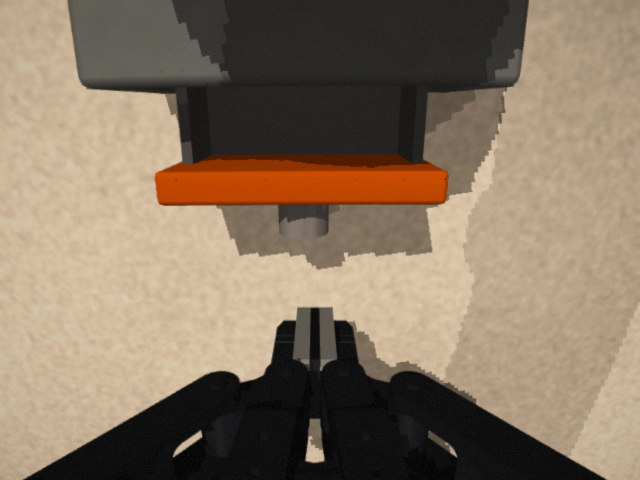

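Request:
step_arm --pt "0 0.003 -0.02 0 0 0 1" --pt "0 0.003 -0.031 0 0 0 1" --pt "0 0.003 -0.031 0 0 0 1" --pt "0.01 0.001 -0.031 0 0 0 1" --pt "0.02 -0.001 -0.031 0 0 0 1" --pt "0.025 -0.002 -0.031 0 0 0 1" --pt "0.03 -0.004 -0.031 0 0 0 1" --pt "0.034 -0.005 -0.031 0 0 0 1" --pt "0.038 -0.005 -0.031 0 0 0 1" --pt "0.038 -0.005 -0.031 0 0 0 1"

```text
t: 4.05
eef_pos: [0.4873, -0.0278, 0.0305]
tool_rot: [-0.0, 0.994, -0.113, 0.0]
contact_force: [0.2, -0.6, -0.2]
gripper_width: 0.005
```

```bash
python3 - <<'E'
from h import *
w=cam('wrist','wr2.png')
o=bot.get_obs();print({k:np.round(v,3).tolist() for k,v in o.items()})
E
```

```text
{'t': 4.1, 'q': [0.057, 0.483, -0.156, 2.136, 0.143, 0.531, -2.001], 'joint_vel': [-0.002, -0.002, -0.003, 0.013, -0.001, -0.006, -0.002], 'joint_torque': [0.111, -47.619, -0.564, -15.995, 0.017, 0.053, 0.012], 'eef_pos': [0.487, -0.028, 0.03], 'tool_rot': [-0.0, 0.994, -0.112, 0.0], 'contact_force': [0.344, 0.407, -0.115], 'torque': [0.04, 0.014, -0.012], 'gripper_width': 0.001}
```

View pics/wr2.png

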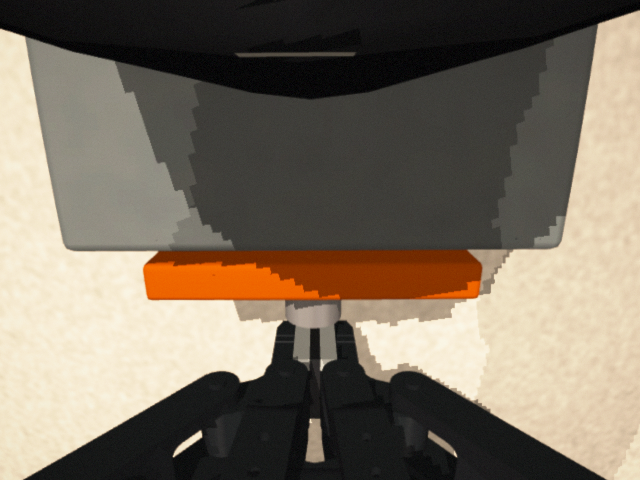

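Request:
step_arm --pt "0.002 0 0 0 0 0 1" --pt "0.004 -0.001 0 0 0 0 1" --pt "0.004 -0.001 0 0 0 0 1"

```text
t: 4.35
eef_pos: [0.4905, -0.0284, 0.0302]
tool_rot: [-0.0, 0.994, -0.112, -0.0]
contact_force: [0.5, 0.6, -0.6]
gripper_width: -0.004
```

Request:
step_arm --pt "0.002 0 0 0 0 0 1" --pt "0.004 -0.001 0 0 0 0 1" --pt "0.004 -0.001 0 0 0 0 1"

```text
t: 4.6
eef_pos: [0.4948, -0.0296, 0.0303]
tool_rot: [-0.0, 0.994, -0.112, 0.0]
contact_force: [-0.3, -0.3, -0.0]
gripper_width: 0.004
```

Request:
step_arm --pt "0.002 0 0 0 0 0 1" --pt "0.004 -0.001 0 0 0 0 1"

```text
t: 4.77
eef_pos: [0.4948, -0.0298, 0.0298]
tool_rot: [0.0, 0.994, -0.112, -0.004]
contact_force: [-14.9, 5.6, 10.6]
gripper_width: 0.0
```

```bash
python3 - <<'E'
from h import *
w=cam('wrist','wr3.png')
t=cam('top');s=cam('side')
a=cv2.resize(t['color'][190:270,270:370],None,fx=4,fy=4);b=cv2.resize(s['color'][200:280,270:370],None,fx=4,fy=4)
c=cv2.resize(w['color'][200:440,170:470],None,fx=8/3*.5,fy=8/3*.5)
cv2.imwrite('pics/c4.png',np.hstack([b,c])[:,:,::-1])
E
```

```text
(no output)
```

View pics/c4.png

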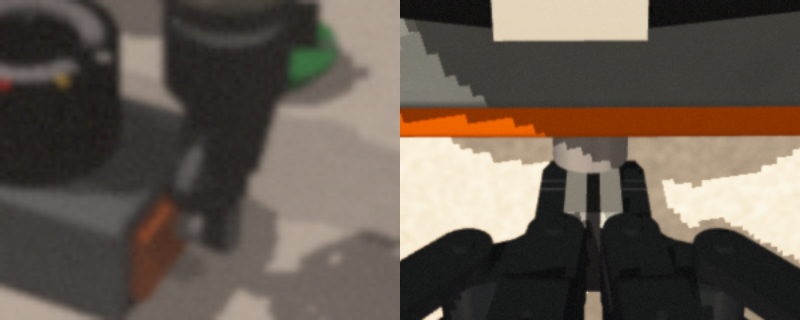

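Request:
step_arm --pt "0 0 0 0 0 0 1" --pt "-0.02 0.005 0 0 0 0 1" --pt "-0.04 0.009 0.01 0 0 0 0" --pt "-0.04 0.009 0.05 0 0 0 -1" --pt "-0.04 0.005 0.09 0 0 5 -1" --pt "-0.04 -0.02 0.12 0 0 10 -1" --pt "-0.03 -0.06 0.13 0 0 15 -1" --pt "-0.03 -0.1 0.13 0 0 22 -1" --pt "-0.03 -0.14 0.13 0 0 22 -1" --pt "-0.03 -0.18 0.13 0 0 22 -1"

```text
t: 5.75
eef_pos: [0.469, -0.2116, 0.1613]
tool_rot: [0.001, 0.997, 0.08, 0.001]
contact_force: [0.7, 0.1, 0.8]
gripper_width: 0.995
```

Request:
step_arm --pt "-0.01 -0.04 0 0 0 0 -1" --pt "-0.02 -0.06 0 0 0 0 -1" --pt "-0.02 -0.06 0 0 0 0 -1" --pt "-0.02 -0.06 0 0 0 0 -1"

```text
t: 6.08
eef_pos: [0.4479, -0.2711, 0.1603]
tool_rot: [0.0, 0.997, 0.077, 0.0]
contact_force: [0.9, 0.5, -0.4]
gripper_width: 0.999
```

```bash
python3 - <<'E'
from h import *
w=cam('wrist','wr5.png');cam('top','top5.png')
o=bot.get_obs();print({k:np.round(v,3).tolist() for k,v in o.items()}); print(w['extrinsics'].round(4).tolist(),w['intrinsics'],w['D'])
for P in [(.50,-.271,0.023),(.5,-.271,.058)]: print(proj(w,P))
for th in ['lid','lid_grip']: print([( (np.array(x['location'])*[640,480]).round(1).tolist(),round(x['conf'],2)) for x in bot.place_of(th,'wrist')])
E
```

```text
{'t': 6.183, 'q': [0.54, 0.319, -0.144, 1.979, 0.059, 0.847, -1.047], 'joint_vel': [-0.017, -0.003, -0.01, 0.004, 0.0, -0.0, 0.001], 'joint_torque': [1.276, -45.028, 0.41, -23.555, 0.088, 0.006, 0.006], 'eef_pos': [0.449, -0.268, 0.16], 'tool_rot': [-0.0, 0.997, 0.08, 0.0], 'contact_force': [-0.234, 0.057, -0.126], 'torque': [0.017, -0.073, 0.06], 'gripper_width': 0.996}
[[0.1542, 0.9369, 0.3138, 0.5307], [-0.988, 0.1459, 0.05, -0.2581], [0.0011, -0.3177, 0.9482, 0.303], [0.0, 0.0, 0.0, 1.0]] [[413.57183799   0.         314.47824232]
 [  0.         413.57183799 245.17972958]
 [  0.           0.           1.        ]] [-0.05397431  0.          0.          0.          0.        ]
[[325.96707575 157.94477388]]
[[327.60684733 164.89401415]]
[([271.5, 322.8], 0.9), ([412.8, 416.3], 0.79), ([326.3, 151.2], 0.69)]
[([327.6, 160.8], 0.89), ([436.0, 466.0], 0.83), ([267.2, 340.5], 0.81)]
```

View pics/wr5.png

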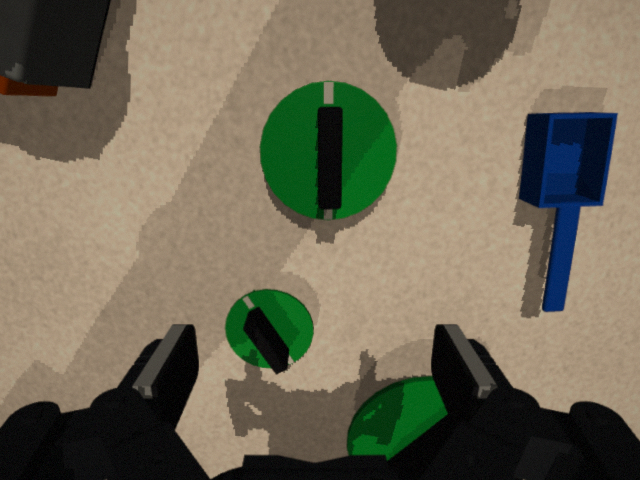

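View pics/top5.png

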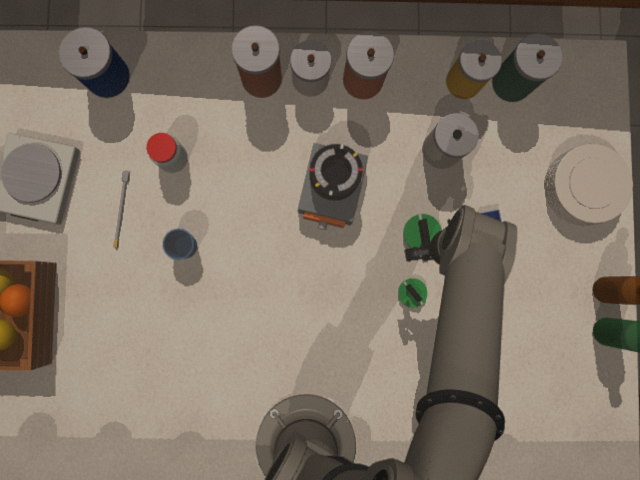

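```bash
python3 - <<'E'
from h import *
w=cam('wrist'); im=w['color'][:,:,::-1].copy()
hsv=cv2.cvtColor(im,cv2.COLOR_BGR2HSV); m=cv2.inRange(hsv,(50,120,40),(80,255,255)); m[:, :240]=0;m[:,420:]=0;m[230:]=0
hull=cv2.convexHull(cv2.findNonZero(m))[:,0]
W=np.array([onz(w,p,.023)[:2] for p in hull]); print(cv2.minEnclosingCircle(W.astype(np.float32)), cv2.fitEllipse(W.astype(np.float32)*1000))
a,b=onz(w,(328.5,92),.023)[:2],onz(w,(328.5,214),.023)[:2]; print('lines',(a+b)/2,np.arctan2(*(a-b)[::-1]))
# dark bar
d=((hsv[:,:,2]<45)).astype(np.uint8); d[:, :310]=0;d[:,350:]=0;d[:100]=0;d[215:]=0
P=cv2.findNonZero(d); print(cv2.minAreaRect(P), P.mean(0))
cv2.imwrite('pics/c6.png',cv2.resize(im[70:240,250:410],None,fx=3.5,fy=3.5,interpolation=cv2.INTER_CUBIC))
t=cam('top');s=cam('side')
cv2.imwrite('pics/c7.png',np.hstack([cv2.resize(t['color'][130:245,285:385],None,fx=4,fy=4,interpolation=cv2.INTER_CUBIC),cv2.resize(s['color'][190:305,245:345],None,fx=4,fy=4,interpolation=cv2.INTER_CUBIC)])[:,:,::-1])
E
```

```text
((0.5032662749290466, -0.27195224165916443), 0.04573757201433182) ((503.2677307128906, -271.7922668457031), (90.6981201171875, 91.04069519042969), 94.6107406616211)
lines [ 0.50328969 -0.26870918] 0.1713642092928467
((333.95916748046875, 162.0515594482422), (26.596054077148438, 104.4901351928711), 1.5074357986450195) [[334.5309119  160.72179289]]
```

View pics/c6.png

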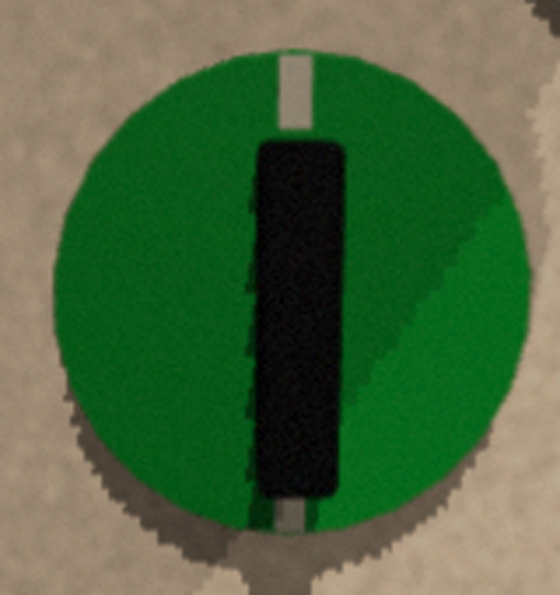

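View pics/c7.png

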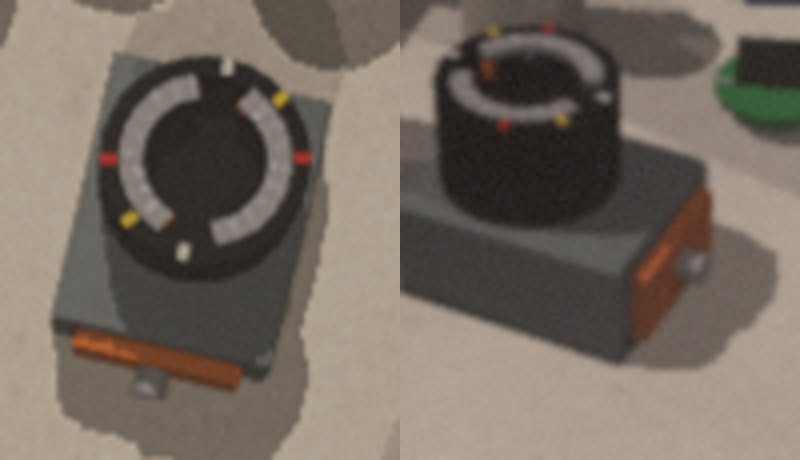

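Request:
step_arm --pt "0.03 -0.002 -0.01 0 0 0.3 -1" --pt "0.053 -0.0036 -0.04 0 0 0.3 -1" --pt "0.053 -0.0036 -0.07 0 0 0.3 -1" --pt "0.053 -0.0036 -0.1 0 0 0.3 -1" --pt "0.053 -0.0036 -0.12 0 0 0.3 -1" --pt "0.053 -0.0036 -0.131 0 0 0.3 -1" --pt "0.053 -0.0036 -0.131 0 0 0.3 -1"

```text
t: 7.02
eef_pos: [0.5001, -0.2718, 0.027]
tool_rot: [-0.001, 0.997, 0.082, -0.002]
contact_force: [0.6, -0.2, -0.1]
gripper_width: 1.002
```

```bash
python3 - <<'E'
from h import *
w=cam('wrist','wr8.png')
o=bot.get_obs();print({k:np.round(v,4).tolist() for k,v in o.items()})
E
```

```text
{'t': 7.0667, 'q': [0.4839, 0.5782, -0.1229, 1.9441, 0.114, 0.6276, -1.1177], 'joint_vel': [0.0046, -0.0385, -0.0011, -0.0263, -0.0029, 0.0101, 0.0009], 'joint_torque': [-0.1608, -53.755, -0.4353, -17.5437, 0.0317, -0.1206, -0.0274], 'eef_pos': [0.5011, -0.2725, 0.0287], 'tool_rot': [-0.0005, 0.9966, 0.0823, -0.0007], 'contact_force': [0.5434, 0.0723, 0.4792], 'torque': [0.0708, -0.0329, -0.0053], 'gripper_width': 1.0055}
```

View pics/wr8.png

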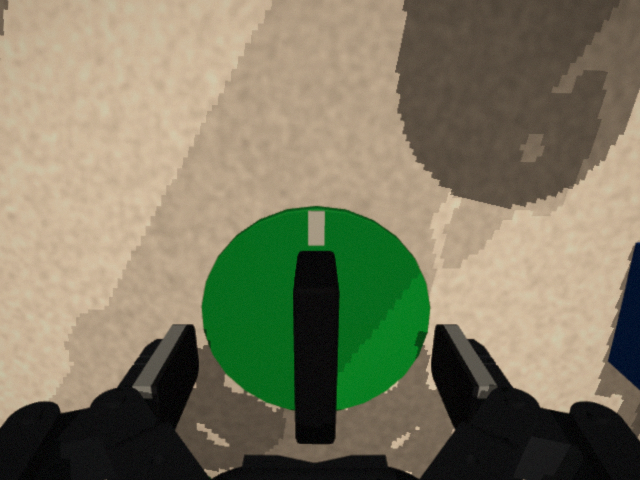

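Request:
step_arm --pt "0 0 0 0 0 0 1" --pt "0 0 0 0 0 0 1" --pt "0 0 0 0 0 0 1" --pt "0 0 0 0 0 0 1" --pt "0 0 0 0 0 0 1" --pt "0 0 0 0 0 0 1" --pt "0 0 0 0 0 0 1" --pt "0 0 0 0 0 0 1" --force 80

```text
t: 7.73
eef_pos: [0.5018, -0.2733, 0.03]
tool_rot: [0.0, 0.997, 0.082, 0.0]
contact_force: [-1.5, 0.2, 7.1]
gripper_width: 0.145
```

```bash
python3 - <<'E'
from h import *
w=cam('wrist','wr9.png')
o=bot.get_obs();print({k:np.round(v,4).tolist() for k,v in o.items()})
E
```

```text
{'t': 7.7833, 'q': [0.4845, 0.5763, -0.1228, 1.9434, 0.1141, 0.6274, -1.1177], 'joint_vel': [0.0006, 0.0013, 0.0014, -0.0002, -0.0001, 0.0002, -0.0015], 'joint_torque': [-0.0203, -52.7202, -0.3696, -17.4968, 0.0206, -0.3566, -0.0211], 'eef_pos': [0.5018, -0.2733, 0.03], 'tool_rot': [0.0003, 0.9966, 0.0819, 0.0004], 'contact_force': [-2.1034, 0.8627, 6.0112], 'torque': [0.101, 0.2053, 0.0154], 'gripper_width': 0.1491}
```

View pics/wr9.png

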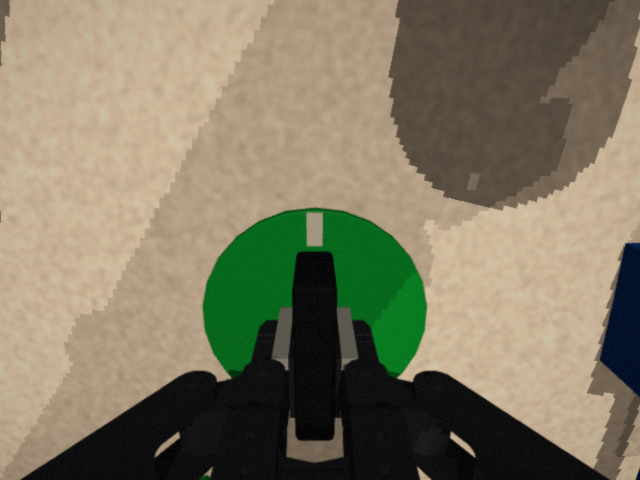

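Request:
step_arm --pt "0 0 0.02 0 0 0 1" --pt "0 0 0.06 0 0 0 1" --pt "0 0 0.1 0 0 0 1" --pt "0 0 0.14 0 0 0 1" --pt "0 0 0.18 0 0 0 1" --pt "0.015 0.026 0.185 0 0 -3 1" --pt "0.035 0.06 0.185 0 0 -7 1" --pt "0.055 0.095 0.185 0 0 -11 1" --pt "0.075 0.13 0.185 0 0 -15 1" --pt "0.095 0.164 0.185 0 0 -18 1"

```text
t: 8.62
eef_pos: [0.5966, -0.1073, 0.2142]
tool_rot: [-0.0, 0.997, -0.077, -0.0]
contact_force: [1.2, -0.2, -1.6]
gripper_width: 0.151
```

Request:
step_arm --pt "0.014 0.024 0 0 0 -2 1" --pt "0.023 0.04 0 0 0 -4 1" --pt "0.028 0.0485 0 0 0 -4 1" --pt "0.028 0.0485 0 0 0 -4 1" --pt "0.028 0.0485 0 0 0 -4 1" --pt "0.028 0.0485 0 0 0 -4 1"

```text
t: 9.12
eef_pos: [0.6235, -0.063, 0.214]
tool_rot: [0.001, 0.994, -0.111, -0.0]
contact_force: [-0.4, -0.5, -1.5]
gripper_width: 0.146
```

```bash
python3 - <<'E'
from h import *
w=cam('wrist','wr10.png');cam('side','side10.png');cam('top','top10.png')
o=bot.get_obs();print({k:np.round(v,4).tolist() for k,v in o.items()}); print(R.from_quat(o['tool_rot'],scalar_first=True).as_matrix().round(4).tolist())
E
```

```text
{'t': 9.2667, 'q': [0.1126, 0.4196, -0.1496, 1.6856, 0.0713, 1.0419, -1.8534], 'joint_vel': [-0.0032, 0.0006, -0.0073, -0.0011, -0.002, -0.0013, -0.0055], 'joint_torque': [-0.1724, -55.8762, -0.8507, -27.616, 0.0135, 0.0043, 0.011], 'eef_pos': [0.6238, -0.0627, 0.2144], 'tool_rot': [0.0004, 0.9938, -0.1109, -0.0001], 'contact_force': [-0.435, 0.3418, -2.0014], 'torque': [-0.019, -0.0578, -0.035], 'gripper_width': 0.149}
[[0.9754, -0.2205, -0.0002], [-0.2205, -0.9754, -0.0008], [-0.0, 0.0008, -1.0]]
```

View pics/wr10.png

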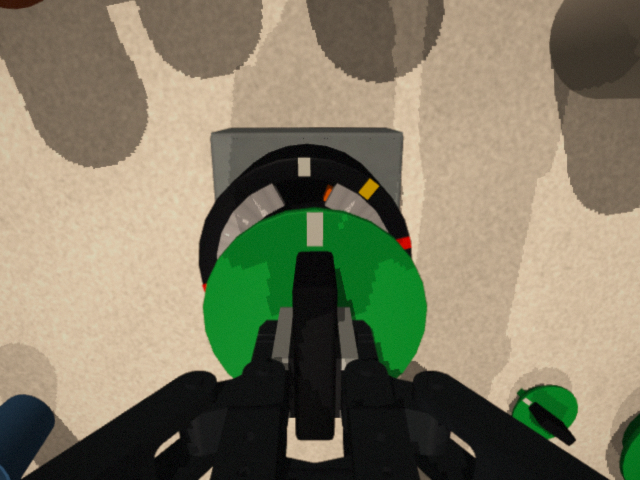

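View pics/side10.png

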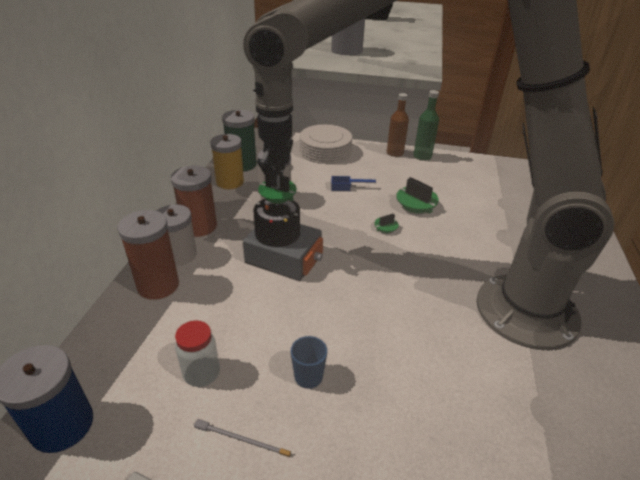

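```bash
cat > m.py <<'E'
from h import *
from scipy.optimize import least_squares
def subc(im,lo,hi,box):
    hsv=cv2.cvtColor(im,cv2.COLOR_BGR2HSV); m=cv2.inRange(hsv,lo,hi); k=np.zeros_like(m); x0,y0,x1,y1=box; k[y0:y1,x0:x1]=1
    M=cv2.moments(m*k,True); return (M['m10']/M['m00'],M['m01']/M['m00'],M['m00'])
def circ(pts,r,x0):
    return least_squares(lambda p:np.hypot(*(pts-p).T)-r,x0,loss='soft_l1',f_scale=.0005)
E
python3 - <<'E'
from m import *
w=cam('wrist'); im=w['color'][:,:,::-1].copy(); o=bot.get_obs(); zt=o['eef_pos'][2]
g=subc(im,(0,0,110),(180,60,255),(295,155,313,180)); y=subc(im,(18,120,80),(35,255,255),(350,170,385,205)); r=subc(im,(0,180,80),(6,255,255),(395,232,415,252)); r2=subc(im,(0,180,80),(6,255,255),(198,275,212,300))
print(g,y,r,r2)
pts=[(g,0),(y,-.66)]
W=[onz(w,p[:2],.15)[:2] for p,_ in pts]
f=lambda p:np.concatenate([p[:2]+.053*np.array([np.cos(p[2]+a),np.sin(p[2]+a)])-q for q,(_,a) in zip(W,pts)])
s=least_squares(f,[.625,-.059,-.22]);print('marks',s.x,s.fun)
# green arc
hsv=cv2.cvtColor(im,cv2.COLOR_BGR2HSV); m=cv2.inRange(hsv,(50,120,30),(80,255,255)); m[:,:200]=0;m[:,430:]=0;m[340:]=0
hull=cv2.convexHull(cv2.findNonZero(m))[:,0]; hull=hull[(hull[:,1]<330)]
hull=np.vstack([hull])
for z in (zt-.007,):
    P=np.array([onz(w,p,z)[:2] for p in hull]); c=circ(P,.046,[.624,-.06]); print('lid',z,c.x,np.abs(c.fun).max(),len(P))
    a=onz(w,(314.5,215),z)[:2];b=onz(w,(314.5,244),z)[:2];print('line',a,b,np.arctan2(*(a-c.x)[::-1]))
# bowl outer rim
d=((hsv[:,:,2]<60)&(hsv[:,:,1]<120)).astype(np.uint8)
E=[]
for col in range(215,400,6):
    v=im[:,col].max(1).astype(int)
    for row in range(135,300):
        if v[row]<38: E.append((col,row));break
P=np.array([onz(w,p,.15)[:2] for p in E]); c=circ(P,.058,[.625,-.06]); print('rim',c.x,np.abs(c.fun).round(4).tolist())
cv2.imwrite('pics/c11.png',cv2.resize(im[130:300,190:430],None,fx=3.3,fy=3.3,interpolation=cv2.INTER_CUBIC))
E
```

```text
(304.5486725663717, 167.0, 226.0) (369.234309623431, 188.9163179916318, 239.0) (405.2481203007519, 242.5187969924812, 133.0) (204.42857142857142, 285.2857142857143, 7.0)
marks [ 0.62725358 -0.05804224 -0.21767357] [-2.19250377e-05 -3.59485103e-05  2.19250363e-05  3.59485111e-05]
lid 0.20739599199360825 [ 0.62608462 -0.06248857] 0.0008595202650097319 31
line [ 0.66829353 -0.07202753] [ 0.65719535 -0.06951595] -0.22226042072062105
rim [ 0.63124426 -0.06047279] [0.0021, 0.002, 0.0026, 0.0024, 0.0022, 0.0021, 0.0012, 0.0005, 0.0, 0.0007, 0.0007, 0.0009, 0.0013, 0.0013, 0.0015, 0.0013, 0.0013, 0.0015, 0.0013, 0.0012, 0.0004, 0.0002, 0.0002, 0.0005, 0.001, 0.0022, 0.003, 0.0039, 0.0044, 0.0044, 0.0043]
```

View pics/c11.png

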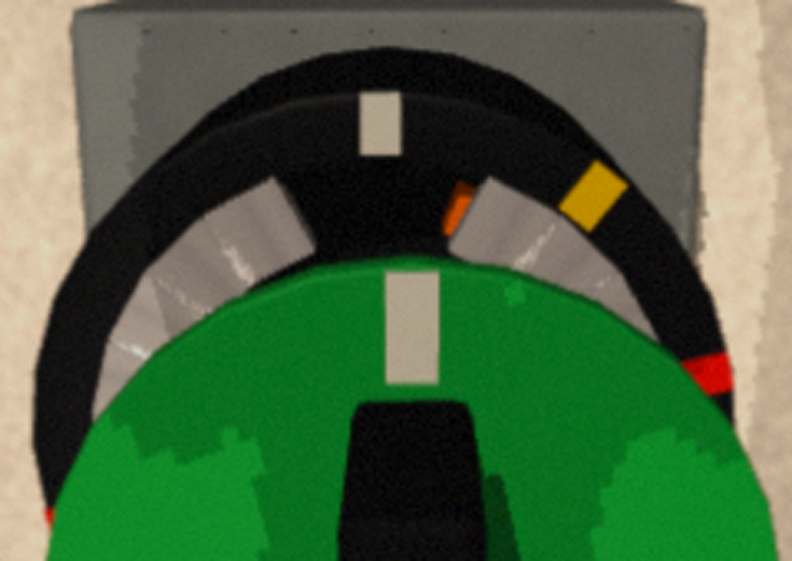

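Request:
step_arm --pt "0.0007 0.0043 0 0 0 0 1" --pt "0.0007 0.0043 -0.012 0 0 0 1" --pt "0.0007 0.0043 -0.024 0 0 0 1" --pt "0.0007 0.0043 -0.029 0 0 0 1" --pt "0.0007 0.0043 -0.029 0 0 0 1" --pt "0.0007 0.0043 -0.029 0 0 0 1"

```text
t: 9.82
eef_pos: [0.6245, -0.0563, 0.1843]
tool_rot: [0.0, 0.994, -0.11, -0.001]
contact_force: [-0.5, -1.3, -1.2]
gripper_width: 0.145
```

```bash
cat > r.py <<'E'
from m import *
def go(name,grn=340):
    w=cam('wrist',name); im=w['color'][:,:,::-1].copy(); o=bot.get_obs(); zt=o['eef_pos'][2]
    print('tcp',o['eef_pos'].round(4) if hasattr(o['eef_pos'],'round') else o['eef_pos'],np.round(o['contact_force'],1),np.round(o['torque'],2),'q7',round(o['q'][6],3),'t',o['t'],'w',o['gripper_width'])
    hsv=cv2.cvtColor(im,cv2.COLOR_BGR2HSV)
    m=cv2.inRange(hsv,(18,120,80),(35,255,255)); n,_,st,ce=cv2.connectedComponentsWithStats(m); print('yel',[(ce[i].round(1).tolist(),int(st[i,4])) for i in range(1,n) if st[i,4]>15])
    m=cv2.inRange(hsv,(0,180,80),(6,255,255)); n,_,st,ce=cv2.connectedComponentsWithStats(m); print('red',[(ce[i].round(1).tolist(),int(st[i,4])) for i in range(1,n) if st[i,4]>15])
    m=cv2.inRange(hsv,(0,0,110),(180,60,255)); m[:, :200]=0;m[:,430:]=0;m[:130]=0;m[270:]=0; n,_,st,ce=cv2.connectedComponentsWithStats(m); print('wht',[(ce[i].round(1).tolist(),st[i].tolist()) for i in range(1,n) if 60<st[i,4]<3000])
    m=cv2.inRange(hsv,(50,120,30),(80,255,255)); m[:,:195]=0;m[:,435:]=0;m[grn:]=0
    hull=cv2.convexHull(cv2.findNonZero(m))[:,0]; hull=hull[hull[:,1]<grn-10]
    P=np.array([onz(w,p,zt-.007)[:2] for p in hull]); c=circ(P,.046,[.624,-.06]); print('lid',c.x.round(4),np.abs(c.fun).max().round(4))
    cv2.imwrite('pics/z'+name,cv2.resize(im[110:300,190:430],None,fx=3.1,fy=3.1,interpolation=cv2.INTER_CUBIC))
    return w,im
def marks(w,pts):
    W=[onz(w,p[:2],.15)[:2] for p,_ in pts]
    f=lambda p:np.concatenate([p[:2]+.053*np.array([np.cos(p[2]+a),np.sin(p[2]+a)])-q for q,(_,a) in zip(W,pts)])
    s=least_squares(f,[.625,-.059,-.22]);print('bowl',s.x.round(4),np.abs(s.fun).max().round(5))
E
python3 -c "
from r import *
w,im=go('wr12.png')"
```

```text
tcp [ 0.625  -0.0563  0.185 ] [ 0.4 -0.3 -2.2] [ 0.01 -0.   -0.01] q7 -1.867 t 9.8667 w 0.151286010678021
yel [([392.8, 200.7], 325)]
red [([429.5, 263.3], 279)]
wht [([214.5, 176.1], [200, 130, 35, 114, 2223]), ([425.4, 180.3], [410, 130, 20, 96, 606]), ([318.5, 175.0], [312, 165, 14, 21, 294]), ([259.6, 215.4], [224, 195, 65, 54, 785]), ([381.2, 221.5], [348, 195, 69, 72, 1147]), ([314.4, 228.8], [307, 213, 16, 33, 518])]
lid [ 0.6268 -0.0561] 0.001
```

View pics/zwr12.png

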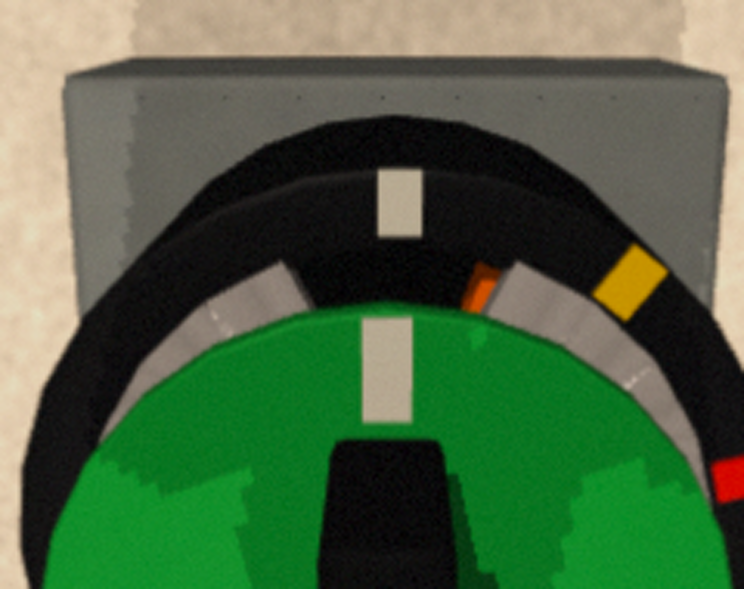

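```bash
python3 -c "
from r import *
w=cam('wrist');o=bot.get_obs();print(o['eef_pos'])
marks(w,[((318.5,175.),0),((392.8,200.7),-.66),((429.5,263.3),-1.33)])
marks(w,[((318.5,175.),0),((392.8,200.7),-.66)])
"
```

```text
[ 0.62529502 -0.05630371  0.1854177 ]
bowl [ 0.6277 -0.0579 -0.224 ] 8e-05
bowl [ 0.6277 -0.058  -0.2214] 5e-05
```

Request:
step_arm --pt "0.0007 -0.0018 0 0 0 0 1" --pt "0.0007 -0.0018 -0.002 0 0 0 1" --pt "0.0007 -0.0018 -0.005 0 0 0 1" --pt "0.0007 -0.0018 -0.008 0 0 0 1" --pt "0.0007 -0.0018 -0.01 0 0 0 1" --pt "0.0007 -0.0018 -0.01 0 0 0 1"

```text
t: 10.42
eef_pos: [0.6253, -0.058, 0.1746]
tool_rot: [0.0, 0.994, -0.11, -0.001]
contact_force: [0.0, -0.3, -1.9]
gripper_width: 0.146
```

```bash
python3 -c "
from r import *
w,im=go('wr13.png')"
```

```text
tcp [ 0.6255 -0.058   0.1749] [-0.3  0.5 -0.4] [-0.01  0.03  0.06] q7 -1.866 t 10.4667 w 0.15221104754703346
yel [([393.3, 208.5], 357)]
red [([431.9, 273.7], 299), ([198.3, 324.9], 134)]
wht [([212.3, 174.2], [200, 130, 35, 102, 2016]), ([425.3, 180.6], [411, 130, 19, 102, 612]), ([302.6, 139.9], [278, 139, 50, 4, 107]), ([315.0, 181.9], [308, 171, 15, 23, 343]), ([250.3, 223.5], [214, 202, 67, 63, 591]), ([380.1, 224.3], [350, 203, 67, 63, 633]), ([314.4, 228.8], [307, 213, 16, 33, 518])]
lid [ 0.6274 -0.0578] 0.0008
```

View pics/zwr13.png

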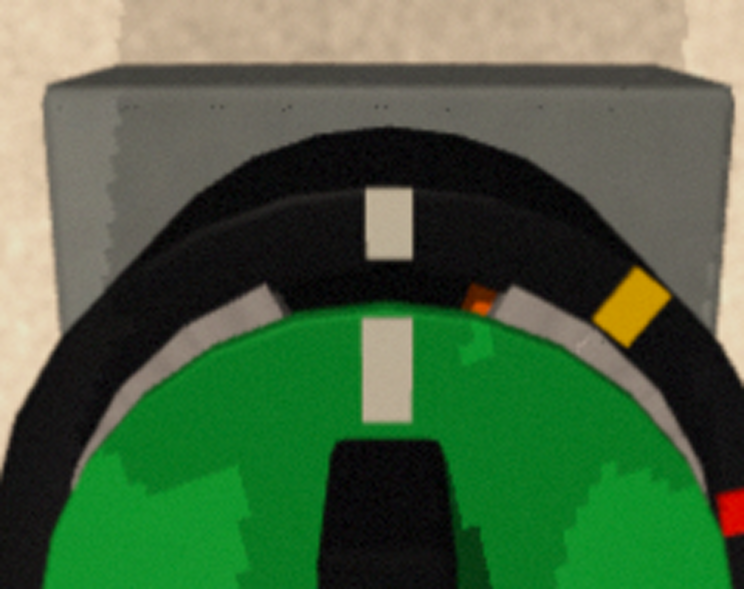

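Request:
step_arm --pt "0 0 -0.003 0 0 0 1" --pt "0 0 -0.006 0 0 0 1" --pt "0 0 -0.008 0 0 0 1" --pt "0 0 -0.009 0 0 0 1" --pt "0 0 -0.009 0 0 0 1"

```text
t: 10.88
eef_pos: [0.6256, -0.058, 0.1659]
tool_rot: [0.0, 0.994, -0.11, -0.0]
contact_force: [0.0, -0.7, -1.1]
gripper_width: 0.15
```

```bash
python3 -c "
from r import *
w=cam('wrist');marks(w,[((315,181.9),0),((393.3,208.5),-.66),((431.9,273.7),-1.33)]) if 0 else None
w,im=go('wr14.png')"
```

```text
tcp [ 0.6258 -0.0581  0.1663] [-0.3 -0.3 -3.3] [-0.06  0.01  0.04] q7 -1.868 t 10.9833 w 0.15306855975919392
yel [([397.2, 214.5], 392)]
red [([437.2, 282.3], 334), ([196.8, 335.0], 241)]
wht [([211.2, 174.1], [200, 130, 41, 101, 1977]), ([421.7, 133.5], [410, 130, 20, 13, 131]), ([331.3, 144.0], [249, 141, 178, 16, 827]), ([256.9, 154.8], [247, 149, 20, 12, 66]), ([369.9, 159.6], [363, 150, 16, 19, 85]), ([237.8, 170.5], [232, 164, 12, 16, 71]), ([427.3, 202.5], [424, 167, 6, 62, 221]), ([315.0, 186.5], [308, 175, 16, 24, 362]), ([244.5, 230.2], [210, 208, 67, 62, 380]), ([386.2, 231.1], [354, 208, 67, 62, 441]), ([314.4, 228.8], [307, 213, 16, 33, 518])]
lid [ 0.6279 -0.0579] 0.0007
```

Request:
step_arm --pt "0 0 -0.002 0 0 0 1" --pt "0 0 -0.003 0 0 0 1" --pt "0 0 -0.004 0 0 0 1"

```text
t: 11.23
eef_pos: [0.6258, -0.0581, 0.1622]
tool_rot: [0.0, 0.994, -0.11, -0.0]
contact_force: [-0.2, -0.0, -1.6]
gripper_width: 0.146
```

Request:
step_arm --pt "0 0 -0.001 0 0 0 1" --pt "0 0 -0.001 0 0 0 1"

```text
t: 11.4
eef_pos: [0.6258, -0.0581, 0.1621]
tool_rot: [0.0, 0.994, -0.11, 0.0]
contact_force: [-2.3, -0.3, 4.8]
gripper_width: 0.148
```

```bash
python3 -c "
from r import *
w,im=go('wr15.png')
s=cam('side');cv2.imwrite('pics/s15.png',cv2.resize(s['color'][150:280,220:360],None,fx=4,fy=4,interpolation=cv2.INTER_CUBIC)[:,:,::-1])"
```

```text
tcp [ 0.6258 -0.0581  0.162 ] [-3.2  0.4  4.9] [-0.04  0.62 -0.06] q7 -1.869 t 11.45 w 0.1484078659378006
yel [([399.2, 217.3], 411)]
red [([440.1, 286.6], 347), ([196.0, 339.9], 295)]
wht [([209.6, 133.1], [200, 130, 27, 11, 161]), ([422.2, 133.6], [413, 130, 17, 10, 125]), ([315.5, 188.5], [308, 177, 16, 24, 384]), ([427.8, 210.2], [424, 189, 6, 39, 112]), ([240.5, 234.3], [209, 211, 66, 59, 289]), ([390.0, 235.1], [356, 211, 66, 59, 347]), ([314.3, 228.8], [307, 213, 16, 33, 517])]
lid [ 0.6279 -0.0578] 0.0007
```

View pics/zwr15.png

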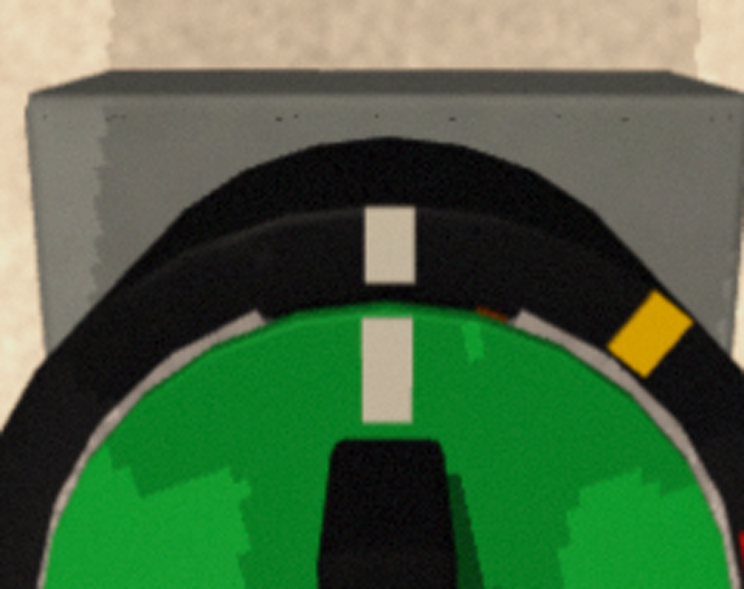

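View pics/s15.png

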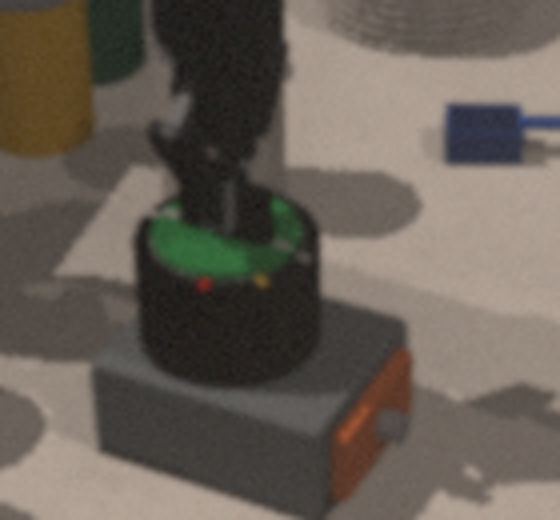

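Request:
step_arm --pt "0 0.0001 0.0004 0 0 -3 1" --pt "0.0001 0.0002 0.0004 0 0 -6 1" --pt "0.0002 0.0003 0.0004 0 0 -9 1" --pt "0.0002 0.0004 0.0004 0 0 -12 1" --pt "0.0003 0.0005 0.0004 0 0 -15 1" --pt "0.0003 0.0006 0.0004 0 0 -18 1" --pt "0.0004 0.0007 0.0004 0 0 -21 1" --pt "0.0004 0.0008 0.0004 0 0 -24 1" --pt "0.0005 0.0009 0.0004 0 0 -27 1" --pt "0.0005 0.0009 0.0004 0 0 -27 1"

```text
t: 12.33
eef_pos: [0.6261, -0.0583, 0.1621]
tool_rot: [0.001, 0.941, -0.34, 0.0]
contact_force: [-3.3, -2.8, 3.3]
gripper_width: 0.149
```

```bash
python3 -c "
from r import *
w,im=go('wr16.png')
o=bot.get_obs();M=R.from_quat(o['tool_rot'],scalar_first=True).as_matrix();print('tool yaw',np.arctan2(M[1,0],M[0,0]))"
```

```text
tcp [ 0.6262 -0.0583  0.1621] [-2.5 -3.2  4.9] [-0.68  0.61  0.07] q7 -2.29 t 12.3833 w 0.14480859739464538
yel [([341.2, 191.8], 434), ([291.5, 420.2], 48)]
red [([417.0, 235.7], 406), ([225.4, 378.1], 51)]
wht [([231.5, 147.3], [200, 130, 93, 53, 1580]), ([416.4, 153.5], [384, 130, 46, 73, 1292]), ([252.0, 204.5], [240, 191, 25, 28, 393]), ([365.0, 223.2], [301, 204, 117, 62, 504]), ([314.0, 229.0], [307, 213, 15, 33, 495]), ([219.2, 254.8], [210, 242, 20, 28, 81])]
lid [ 0.6284 -0.058 ] 0.0009
tool yaw -0.6909228167298216
```

View pics/wr16.png

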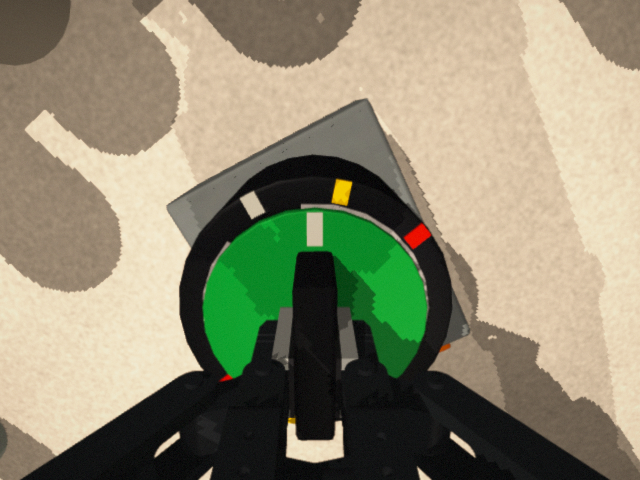

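Request:
step_arm --pt "0 0.0001 0 0 0 -3 1" --pt "0.0001 0.0002 0 0 0 -6 1" --pt "0.0002 0.0003 0 0 0 -8.5 1" --pt "0.0002 0.0003 0 0 0 -10.5 1" --pt "0.0002 0.0003 0 0 0 -10.5 1" --pt "0.0002 0.0003 0 0 0 -10.5 1"

```text
t: 12.88
eef_pos: [0.6261, -0.0581, 0.1621]
tool_rot: [0.001, 0.906, -0.423, 0.0]
contact_force: [-4.5, -4.1, 5.0]
gripper_width: 0.151
```

```bash
cat > fin.py <<'E'
from r import *
import sys
def f(name):
    w,im=go(name)
    o=bot.get_obs();M=R.from_quat(o['tool_rot'],scalar_first=True).as_matrix();print('tool yaw',np.arctan2(M[1,0],M[0,0]))
    return w,im
E
python3 -c "
from fin import *
f('wr17.png')"
```

```text
tcp [ 0.6261 -0.0581  0.1621] [-4.  -2.9  5.2] [-0.7   0.75  0.2 ] q7 -2.452 t 12.9333 w 0.14865336742384544
yel [([317.0, 189.0], 425)]
red [([401.3, 219.0], 416)]
wht [([415.5, 149.1], [386, 130, 44, 59, 1217]), ([358.7, 222.8], [280, 203, 142, 67, 713]), ([232.5, 217.0], [219, 204, 27, 27, 380]), ([314.0, 229.0], [307, 213, 16, 33, 497])]
lid [ 0.6285 -0.0579] 0.0008
tool yaw -0.8731927168934522
```

View pics/zwr17.png

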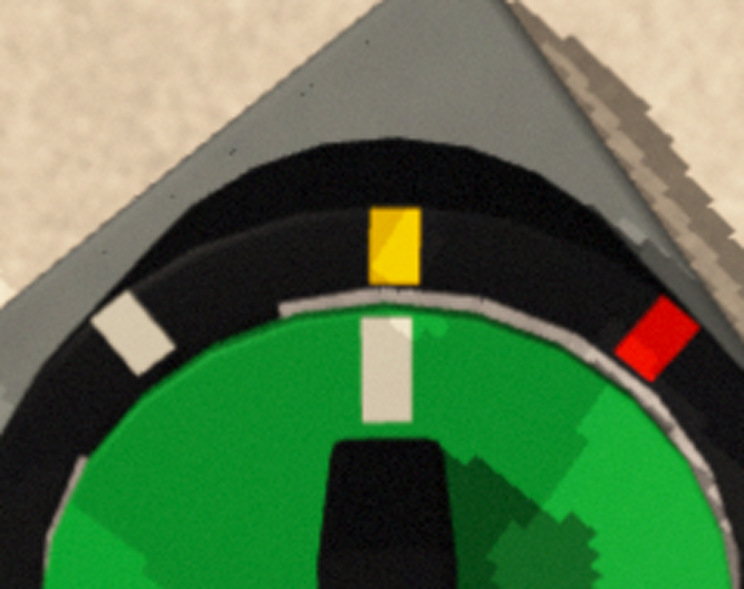

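Request:
step_arm --pt "0 0 0 0 0 -0.9 1" --pt "0 0 0 0 0 -0.9 1" --pt "0 0 0 0 0 -0.9 1" --pt "0 0 0 0 0 -0.9 1"

```text
t: 13.27
eef_pos: [0.6261, -0.058, 0.1621]
tool_rot: [0.001, 0.903, -0.43, 0.0]
contact_force: [-3.5, -4.1, 6.0]
gripper_width: 0.149
```

```bash
python3 -c "
from fin import *
w,im=f('wr18.png')
s=cam('side');t=cam('top','top18.png');cv2.imwrite('pics/s18.png',cv2.resize(s['color'][150:280,220:360],None,fx=4,fy=4,interpolation=cv2.INTER_CUBIC)[:,:,::-1])"
```

```text
tcp [ 0.6261 -0.0581  0.1621] [-4.4 -3.   5. ] [-0.6   0.81  0.2 ] q7 -2.466 t 13.3167 w 0.1540782449030616
yel [([314.9, 188.4], 442)]
red [([399.8, 217.5], 415)]
wht [([415.5, 148.9], [386, 130, 44, 58, 1201]), ([357.4, 222.3], [278, 203, 144, 67, 749]), ([230.9, 218.0], [218, 205, 27, 27, 381]), ([314.0, 229.0], [307, 213, 16, 33, 497])]
lid [ 0.6284 -0.0578] 0.0008
tool yaw -0.8887988817217833
```

View pics/zwr18.png

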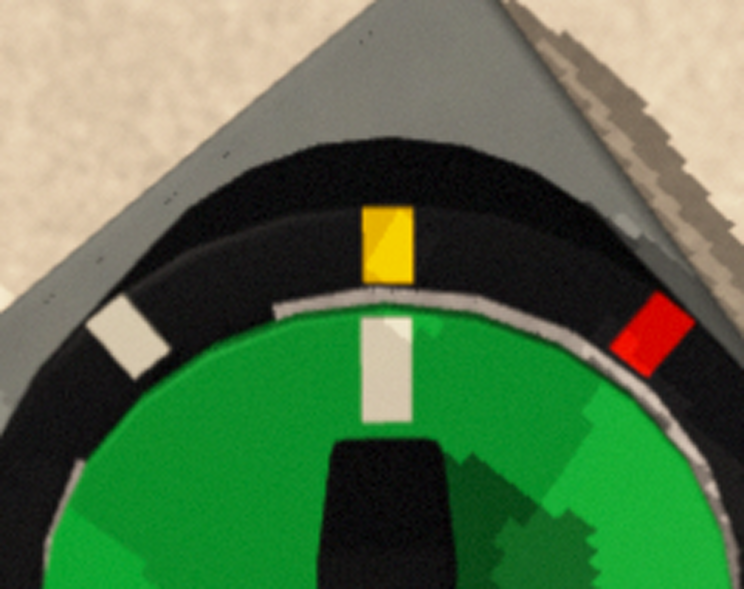

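View pics/s18.png

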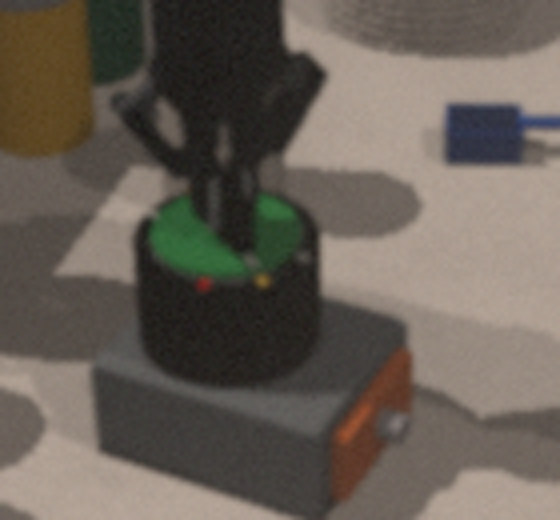

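View pics/top18.png

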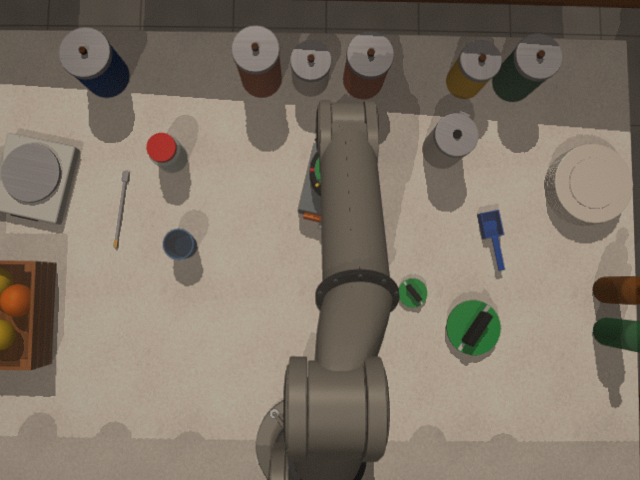

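The lid's white line (314,229) lines up with the yellow mark (315,188), the lid is flush, and the drawer is flush. The other things stand where they did. The wrist reads 0.2 N m, so the spring is being held, and I'm handing in.

```bash
python3 -c "
from station import bot
print(bot.hand_in())"
```

```text
the job is handed in; nothing more can be done
None
```

The grinder is closed up as asked, and I handed it in at about 13.3 s with the arm still gripping the lid at the yellow marks.

- **Drawer:** I pushed the knob with closed fingers until the arm stopped moving at the hard stop, with about 15 N on the tool. The side and top pictures show the drawer front flush with the base.
- **Lid:** I took the middle-sized of the three green lids (its disc measured 91 mm), lined it up with the bowl in the wrist view and set it straight down. It seated where expected, at a tool height of 162 mm, pressing with 5 N.
- **Twist:** I turned it clockwise by 0.666 rad. The last wrist picture shows the lid's white line within about 1 pixel of the yellow mark and well short of the red one. There was no sign of slip in the grip, and the wrist felt 0.2 N m of twist, which fits the spring.
- **Other things:** the last top picture shows the jar, cup, straw, canister, scoop and the two other lids where they were.

**Disagreement between checks:** the cameras differed by 2–3 mm on where the bowl is, so I relied on the wrist view for lining up. Nothing else disagreed, and the hand-in gave no verdict.

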